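Close the knock drawer and hold the double portafilter under the grinder spout

TASK

Push the knock drawer under the small grinder fully shut. Then take the double portafilter, the one with twin spouts and the wide straight basket, out of the tamping stand by its handle and hold it in the air under the grinder's spout, ready for a colleague to start the dose: level, basket centred beneath the outlet with about two centimetres of gap, handle pointing straight out from the grinder's front, resting against nothing. Finish there, still holding it and keeping still; leave the single-spout portafilter and everything else on the counter where they stand.

Things in the scene. Friction and masses are not known exactly. Their poses are not given: they have to be found in the camera images.
- knock_drawer (a joint): opening of the knock drawer in m: 0 fully shut, up to 0.15 out; starts 0.05 to 0.09 open. The steel drawer slides level out of the front of the knock base, under the spout; it takes about 3 N to push, stays where it is left and meets a hard stop at 0
- drawer_pull (a point): middle of the outer side of the drawer's bar handle: a horizontal round bar 10 mm thick and 100 mm long, 45 mm above the counter, 22 mm in front of the drawer's front panel (196 mm wide, from 9 to 77 mm above the counter). Moves with the drawer. Its -x axis points straight out of the drawer, its z up
- knock_base: fixed dark steel base on the counter, 300 deep (its x) x 200 wide (its y) x 85 mm high, with the drawer in it and the grinder on it. Origin: centre of its underside. Its -x side is the front
- grinder: compact grey coffee grinder with clear hopper, fixed on the knock base; origin 85 mm above the base's origin, same axes, front to -x. From there: column 116 mm wide from x = -5 to 140 mm, head 120 mm wide from x = -85 to 140 mm, z = 195 to 275 mm, hopper to z = 388 mm, flat tray 8 mm high under the spout. No fork or rest under the spout: the portafilter is held by hand
- spout (a point): centre of the spout's round outlet (24 mm across), 235 mm above the counter, 55 mm in front of the column and 90 mm behind the knock base's front edge. The spout is a black downward cone 45 mm tall under the head; the head reaches 25 mm farther to the front than its axis. -x points straight out of the grinder's front, z up
- stand: fixed dark wooden tamping stand, 205 (x) x 250 (y) x 75 mm. Origin on the counter, 60 mm behind its front edge, mid-width. Two bays at y = +62 and -62 mm, bowl axis at x = 20 mm: rails 75 mm high carry the side lugs (bowl play 5 mm), a notched saddle 62 mm in front of the bowl axis carries the neck. Handles stick out to -x. Tamper and leveller stand on its rear deck, 75 mm high
- double_portafilter: double portafilter, chromed steel, in either bay of the stand; lift it straight up out. Basket straight, 57 mm wide at the rim, 24 mm deep; two spouts below, ending 60 mm under the rim. Origin: on the bowl's axis at the rim plane, 85 mm above the counter in the stand; z up, handle along -x. Bowl 65 mm across, side lugs to y = +-45 mm. 0.3 to 0.5 kg, centre of mass 30 mm from the bowl's axis towards the handle
- double_handle (a point): middle of the double portafilter's black handle, 130 mm from the bowl's axis and 18 mm below the rim plane, same axes as the portafilter. The handle is 110 mm long (55 mm either way along x), 28 mm thick, and may be gripped anywhere along it; an 18 mm thick steel neck joins it to the bowl
- single_portafilter: single portafilter in the other bay, same outer shape, handle and origin, but its basket steps in to a narrow cup 37 mm across 10 mm below the rim, and it has one spout in the middle. Leave it
- tamper: tamper, steel foot 58 mm across, wooden handle, 87 mm tall, on the stand's rear deck. Origin: centre of its underside. Leave it
- leveller: coffee leveller, low puck 60 mm across, 38 mm tall, on the stand's rear deck. Origin: centre of its underside. Leave it
- milk_jug: steel milk jug, 86 mm across at the foot, 100 mm tall, with a pouring lip and a handle. Origin: centre of its underside. Leave it
- cup_a: white cup, 76 mm across, 62 mm tall. Origin: centre of its underside. Leave it
- cup_b: white espresso cup, 66 mm across, 55 mm tall. Origin: centre of its underside. Leave it
- bean_jar: amber glass jar with black lid, 90 mm across, 140 mm tall. Origin: centre of its underside. Leave it
- brush: cleaning brush lying on the counter. Leave it
Not all that is in view belongs to the job. What is shaped like the double_portafilter but blue is not meant.

How it is judged:
By the outcome, as a careful person would: the job done as asked, in the order asked, and still so for the second after the job is handed in, while the arm keeps its last pose, push and grip.
It also fails if it takes over 53 s, if anything falls off the work surface, if the arm or the gripper's body presses on something with over 40 N, if the wrist force passes 120 N, or if a joint passes its speed limit or range.

ROBOT

A 7-joint arm with a two-finger parallel gripper is mounted at the origin on the work surface. World frame = base frame: x ahead of the robot, y to its left, z up, the work surface at z = 0. Lengths are in m, angles in degrees, forces in N, time in s.
With the tool pointing down it reaches from about 0.375 to 0.925 m from the base axis. Payload 3.1 kg.
Tool frame: the origin (TCP) lies midway between the tips of the shut fingers; the grasp point (between the pads) lies r.grip_depth behind it (r.grip_depth is the distance from the TCP to the grasp point, in m); z points along the fingers, y is the direction in which the jaws open and shut (so a half turn about z gives the same grasp; the last joint's range is limited). The gripper opens to 85 mm and grips with 20 to 120 N. Pads are 22 mm wide; open, the fingers measure 114 mm over their backs; the gripper's body (76 mm by 85 mm) begins 54 mm behind the grasp point. The pads swing forward as they close: fully open they stand 13 mm farther back than shut.
Start: joints at [66.646, 21.939, 2.515, 91.553, -1.026, 66.532, -2.859], TCP at [0.198, -0.619, 0.231] pointing down, gripper open.
Joint ranges: [-149.38, 149.38], [-23.57, 123.04], [-84.95, 90], [0, 143.3], [-89.99, 269.99], [3.08, 112.72], [-163.45, 163.45]. Speed limits (degrees/s): [159.86, 159.86, 180, 180, 180, 180, 180].

INTERFACE

Orientations are given as [roll, pitch, yaw] about the fixed x, y, z axes, in that order (R = Rz(yaw) Ry(pitch) Rx(roll)).
In Python, from workcell import readout, cams, order, r gives the robot as it stands.
- The arm moves only by the tool step_arm, never from a script. Its argument "commands" is a list of rows, each a list of 6 numbers: the shift along the world's x, y, z in cm, then the turn, a rotation vector about the world's x, y, z in rad. A call has 1 to 12 rows; each row shifts and turns the commanded pose from where the row before left it; what a row does not reach is not made up. A row lasts 1/8 s, in which the tool goes at most 62.5 mm and 10.7 degrees, less where a joint would pass 70% of its speed; a pose out of reach is approached as far as the arm can. A call with a gripper value outside its range is refused whole. "hand" is the opening, from 0 (shut) to 1 (fully open), set as the call begins (left out, the last holds). The fingers move at their own pace and stop on an object; "squeeze" is the grip in N (left out, the last holds). Time passes only in rows, so rows that do not move let the fingers close. It gives the time, the measured TCP pose, the force and the opening at its end, in the units of the state.
- readout.sense(): the state, without advancing time (a new reading comes with each control period).
- cams.get_image(name): name is "scene" or "side" or "wrist"; returns the picture (384x512x3 uint8, red, green, blue); there is no depth.
- cams.calibration(name): a dict with "fovy" (degrees; the focal length in pixels is half the picture's height over the tangent of half this angle, whatever the lens; pixels are square), "cx", "cy" (the principal point, pixels), "k1" (the pictures are not rectified: a ray, as slopes to the right and down, at radius r is drawn at 1 + k1 r^2 times it, then the intrinsics apply), "R" (3x3) and "t" (3): a world point X has camera coordinates R X + t. Camera axes: x right, y down, z forward; pixel columns grow to the right and rows downward; lengths in m; the calibration is good to about 2 mm. A picture is of the moment at which its call begins: read the wrist's pose just before it. calibration takes no time and is no camera call; for the wrist camera it gives the pose at the moment of the call.
- order.hand_in(): hands the job in, once; it reports no verdict.
Trained networks look in the newest picture that a camera, given by its name, has taken for a name from the list of things; names that differ only in an ending like _2 or _b are one class to them, and where a whole thing is asked for, a point or a joint stands for the part that bears it (a point fixed in the world has none). Each returns a list of dicts, best first, with "score" (0 to 1); they miss things now and then, are a little off and sometimes report something else, mostly with a low value. They report only what shows in the picture. A call takes as long as a camera call. They do not tell look-alikes from the thing itself.
- cams.look_for(target, camera): "pixel" ([row, column] in pixels, amid what is visible of it).
- cams.cut_out(target, camera): "pixels" (384x512 bool, what is visible of it) and "pixel" ([row, column] in pixels, amid what is visible of it).
- cams.place_of(target, camera): "pixel" ([row, column] in pixels: a listed point, or the origin of a listed thing).
The state is a dict: "t": time; "q": joint angles; "qvel": joint speeds; "joint_efforts": joint torques, N m; "tool_pos": TCP position; "tool_rot": TCP orientation; "contact_force": force on the tool from outside, world axes, zero at the start; "moment": the same for the moment, N m; "gripper_width": finger opening in m.
Only numpy, scipy, OpenCV 4.12 (cv2) and the standard library are available. Lean on these libraries where they do the work, as an engineer would, in place of code of your own. Each camera call takes 0.05 s, during which the arm holds its last target.

## Working session

There is one attempt and no reset: what is moved stays moved. The work goes in short steps, Python scripts to look and compute and a tool call to move; the robot and the scene stay as the last step left them, time stands still between calls to the robot, and variables do not carry over. Pictures are saved under pics/ and viewed, and the job is handed in when it is done.

Besides the shell and the picture viewer there is one more tool, called by a JSON object that holds its "method" and its "body". step_arm: Moves the arm, as the interface text tells. Its arguments: {"type":"object","properties":{"commands":{"type":"array"},"hand":{"type":"number"},"squeeze":{"type":"number"}},"required":["commands"]}

```bash
mkdir -p pics; ls; python3 - <<'E'
from workcell import readout, cams, order, r
import cv2
s=readout.sense(); print(s, r.grip_depth)
for n in ["scene","side","wrist"]:
    im=cams.get_image(n); cv2.imwrite(f"pics/{n}0.png",im[:,:,::-1]); c=cams.calibration(n); print(n,c)
E
```

```text
pics
{'t': 0.0, 'q': array([66.64649834, 21.99438239,  2.51120637, 91.6487032 , -1.02553664,
       66.52912757, -2.85746989]), 'qvel': array([-0.00687217, -0.04375523, -0.01417161, -0.05249527, -0.02612815,
        0.00074672,  0.02696967]), 'joint_efforts': array([-3.74562205e-04, -4.33457065e+01,  1.02414429e+00, -2.49512386e+01,
        1.05864310e-02,  1.13464418e-02, -7.12571548e-06]), 'tool_pos': array([ 0.19787635, -0.61817405,  0.22986269]), 'tool_rot': array([-1.79850488e+02,  8.08296702e-03,  1.77564428e+01]), 'contact_force': array([ 0.33077465, -0.07357305,  0.0914936 ]), 'moment': array([-0.0023893 ,  0.07082912,  0.02848675]), 'gripper_width': 0.08514411645775206} 0.0187
scene {'fovy': 44.71130991462564, 'cx': 253.30644222614683, 'cy': 194.752893954935, 'k1': 0.05106424002004109, 'R': array([[ 0.66771104,  0.7443586 , -0.00960457],
       [ 0.59007545, -0.53709237, -0.60277919],
       [-0.45384241,  0.3968149 , -0.79785024]]), 't': array([-0.27210793, -0.27839596,  2.18513972])}
side {'fovy': 49.68649323308647, 'cx': 255.9884672969798, 'cy': 187.01014039197187, 'k1': -0.12319157532081913, 'R': array([[ 0.99984971, -0.01683816,  0.00412644],
       [-0.00997808, -0.75357556, -0.65728556],
       [ 0.01417706,  0.65714561, -0.75363032]]), 't': array([-0.54046978,  0.04448879,  1.63791266])}
wrist {'fovy': 70.31303090282466, 'cx': 260.87651210956307, 'cy': 197.59567769608344, 'k1': -0.06254200878684062, 'R': array([[ 0.30414352, -0.95262437, -0.00188133],
       [-0.90580581, -0.28980619,  0.30907638],
       [-0.29497891, -0.09229946, -0.95103536]]), 't': array([-0.64934391, -0.03897896,  0.37887493])}
```

View images.

View pics/scene0.png

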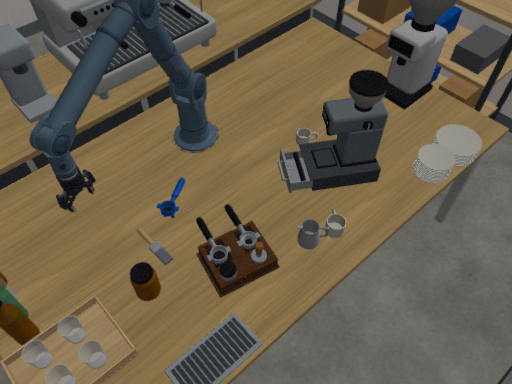

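View pics/side0.png

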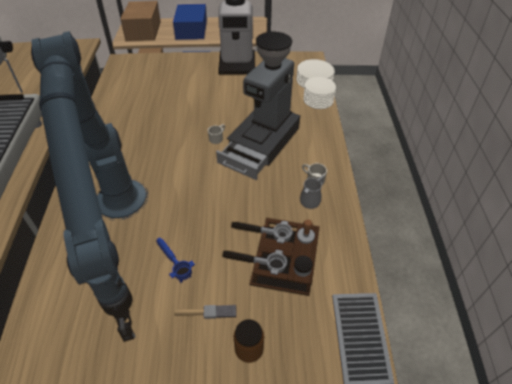

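View pics/wrist0.png

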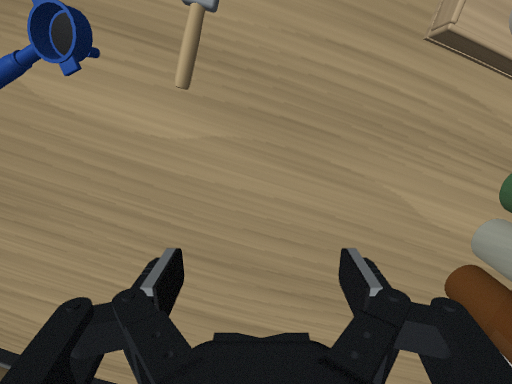

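```bash
cat > h.py <<'E'
import numpy as np, cv2
from scipy.optimize import least_squares
from workcell import readout, cams, order, r
def intr(c):
    f=192/np.tan(np.radians(c['fovy'])/2); return f
def proj(c,X):
    X=np.atleast_2d(X); P=X@np.array(c['R']).T+c['t']; s=P[:,:2]/P[:,2:]
    s=s*(1+c['k1']*(s**2).sum(1,keepdims=True)); f=intr(c)
    return np.c_[f*s[:,1]+c['cy'], f*s[:,0]+c['cx']]   # row,col
def ray(c,px):
    f=intr(c); d=np.array([(px[1]-c['cx'])/f,(px[0]-c['cy'])/f]); s=d.copy()
    for _ in range(30): s=d/(1+c['k1']*(s@s))
    R=np.array(c['R']); v=R.T@np.r_[s,1]; return -R.T@c['t'], v/np.linalg.norm(v)
def onz(c,px,z):
    o,v=ray(c,px); return o+v*(z-o[2])/v[2]
def tri(obs):
    A=np.zeros((3,3)); b=np.zeros(3); L=[]
    for c,px in obs:
        o,v=ray(c,px); M=np.eye(3)-np.outer(v,v); A+=M; b+=M@o; L.append((o,v))
    X=np.linalg.solve(A,b); return X,[np.linalg.norm(np.cross(X-o,v)) for o,v in L]
def save(name,im,box=None,k=1):
    if box: im=im[box[0]:box[1],box[2]:box[3]]
    im=cv2.resize(im,None,fx=k,fy=k,interpolation=cv2.INTER_CUBIC)
    cv2.imwrite('pics/'+name,im[:,:,::-1])
E
python3 - <<'E'
from h import *
import pickle
C={n:cams.calibration(n) for n in ('scene','side')}
I={n:cams.get_image(n) for n in C}
for t,z in [('drawer_pull',.045),('knock_base',0),('grinder',.085),('spout',.235),('stand',0),('double_portafilter',.085),('double_handle',.067),('single_portafilter',.085)]:
    D={n:cams.place_of(t,n) for n in C}
    for n in C:
        for d in D[n][:3]: print(t,n,round(d['score'],2),np.round(d['pixel'],1),'onz',np.round(onz(C[n],d['pixel'],z),3))
    if D['scene'] and D['side']:
        X,e=tri([(C[n],D[n][0]['pixel']) for n in C]); print('   tri',np.round(X,3),np.round(e,4))
save('s1.png',I['scene'],(170,300,180,300),6)
save('s2.png',I['side'],(200,310,200,340),5)
print(readout.sense()['t'])
E
```

```text
drawer_pull scene 0.94 [169.7 280. ] onz [0.445 0.12  0.045]
drawer_pull side 0.9 [169.8 235.4] onz [0.459 0.106 0.045]
   tri [0.456 0.107 0.054] [0.0071 0.0071]
knock_base scene 0.58 [172.4 338.3] onz [0.602 0.324 0.   ]
knock_base side 0.68 [143.7 263.3] onz [0.578 0.308 0.   ]
   tri [ 0.58   0.357 -0.045] [0.0002 0.0002]
grinder side 0.7 [179.9 316.9] onz [0.775 0.011 0.085]
grinder side 0.64 [127.2 262.7] onz [0.575 0.321 0.085]
spout scene 0.68 [132.3 330.9] onz [0.553 0.287 0.235]
spout scene 0.36 [258.1 257.4] onz [ 0.778 -0.311  0.235]
spout side 0.7 [106.5 260.1] onz [0.561 0.273 0.235]
   tri [0.558 0.28  0.237] [0.0057 0.0057]
stand scene 0.67 [250.  234.1] onz [ 0.593 -0.266  0.   ]
stand side 0.95 [258.2 276.2] onz [ 0.607 -0.283  0.   ]
stand side 0.48 [270.1 300.8] onz [ 0.69  -0.333 -0.   ]
   tri [ 0.603 -0.279  0.01 ] [0.0096 0.0096]
double_portafilter scene 0.73 [251.4 216.4] onz [ 0.594 -0.347  0.085]
double_portafilter scene 0.64 [206.4 165.3] onz [ 0.301 -0.368  0.085]
double_portafilter side 0.91 [258.1 276.1] onz [ 0.601 -0.334  0.085]
double_portafilter side 0.81 [269.3 181.4] onz [ 0.292 -0.373  0.085]
   tri [ 0.601 -0.35   0.104] [0.0037 0.0037]
double_handle scene 0.92 [228.9 202. ] onz [ 0.471 -0.32   0.067]
double_handle scene 0.79 [187.1 175.7] onz [ 0.238 -0.274  0.067]
double_handle side 0.85 [257.8 238.7] onz [ 0.477 -0.32   0.067]
double_handle side 0.66 [248.8 165. ] onz [ 0.224 -0.283  0.067]
   tri [ 0.477 -0.324  0.076] [0.0014 0.0014]
single_portafilter scene 0.57 [237.7 251.3] onz [ 0.636 -0.214  0.085]
single_portafilter side 0.63 [229.1 281.3] onz [ 0.625 -0.218  0.085]
single_portafilter side 0.37 [137.8 219.6] onz [0.391 0.256 0.085]
   tri [ 0.627 -0.205  0.067] [0.0008 0.0008]
1.05
```

View pics/s1.png

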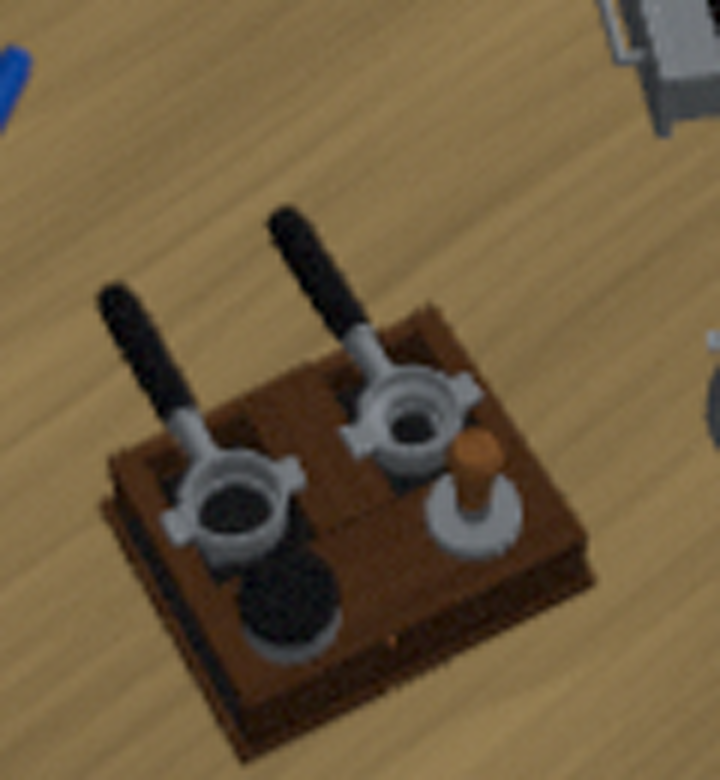

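View pics/s2.png

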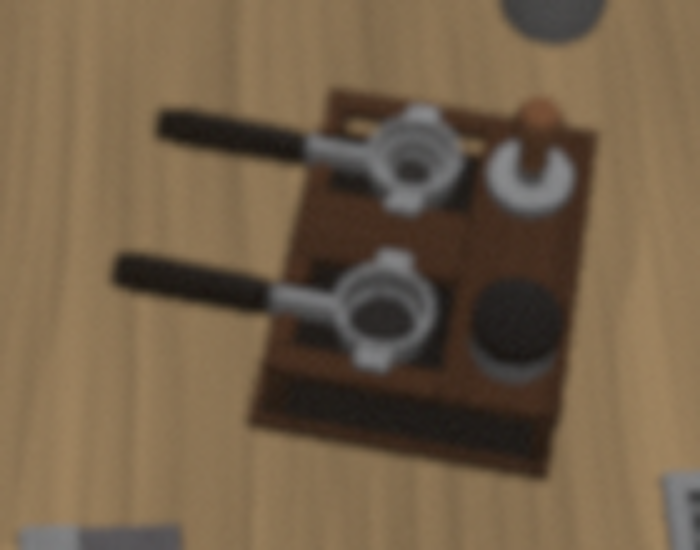

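Candidates: dark-handled portafilters at scene (251,216) and (238,247), blue one at (206,165). The blue one is not meant. (251,216) shows a wide straight basket, so it is the double; (238,247) steps in to a narrow cup, so it is the single. Both crops agree. Next I measure the grinder's yaw.

```bash
python3 - <<'E'
from h import *
import cv2
s=readout.sense(); c=cams.calibration('wrist')
from scipy.spatial.transform import Rotation as Ro
Rt=Ro.from_euler('xyz',s['tool_rot'],degrees=True).as_matrix()
C=-np.array(c['R']).T@c['t']
print('cam in tool',Rt.T@(C-s['tool_pos']), 'cam axes in tool', (np.array(c['R'])@Rt).round(3))
a=cv2.imread('pics/scene0.png')[:,:,::-1]; save('g1.png',a,(65,205,265,395),5)
a=cv2.imread('pics/side0.png')[:,:,::-1]; save('g2.png',a,(30,185,205,325),5)
E
```

```text
cam in tool [ 0.07950957  0.00053757 -0.14099366] cam axes in tool [[-0.001  1.    -0.   ]
 [-0.951 -0.001 -0.309]
 [-0.309 -0.     0.951]]
```

View pics/g1.png

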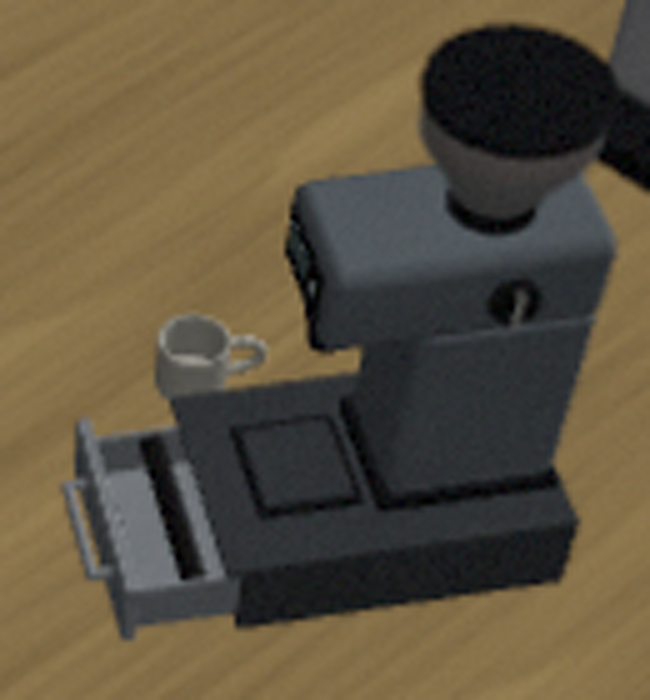

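View pics/g2.png

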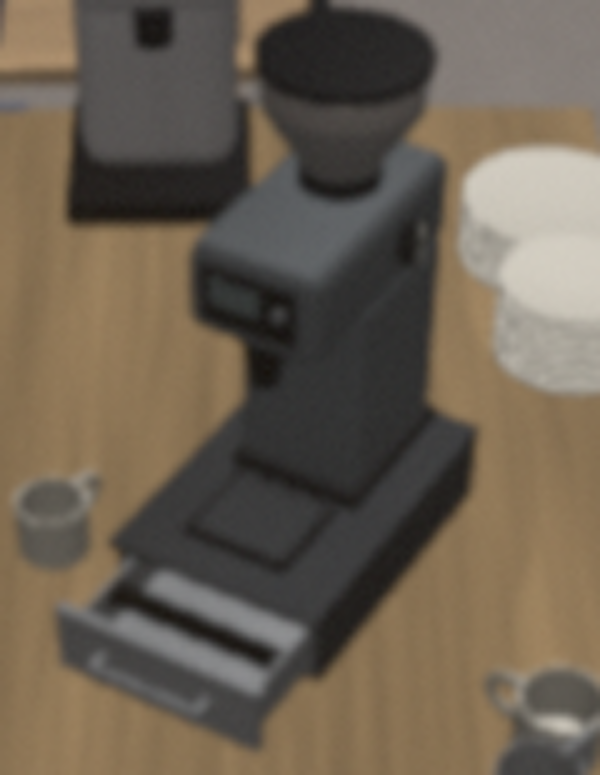

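```bash
python3 - <<'E'
from h import *
C={n:cams.calibration(n) for n in ('scene','side')}
S=lambda x,y:(y/5+65,x/5+265); D=lambda x,y:(y/5+30,x/5+205)
obs=[('scene',(-.15,.1,.085),S(170,395)),('scene',(-.15,-.1,.085),S(235,576)),('scene',(-.15,-.1,0),S(236,626)),('scene',(.15,-.1,.085),S(577,520)),('scene',(.15,-.1,0),S(562,580)),
('side',(-.15,.1,.085),D(114,543)),('side',(-.15,-.1,.085),D(310,628)),('side',(-.15,-.1,0),D(318,676)),('side',(.15,-.1,.085),D(475,430)),('side',(.15,-.1,0),D(468,492))]
def T(p,L):
    c,s=np.cos(p[2]),np.sin(p[2]); return np.array([p[0]+c*L[0]-s*L[1],p[1]+s*L[0]+c*L[1],L[2]])
f=lambda p:np.concatenate([proj(C[n],T(p,L))[0]-px for n,L,px in obs])
R=least_squares(f,[.6,.34,1.],loss='soft_l1'); p=R.x
print(p,np.degrees(p[2])); print(f(p).reshape(-1,2).round(1))
sp=T(p,(-.06,0,.235)); print('spout',sp)
for n,px in (('scene',(169.7,280.)),('side',(169.8,235.4)),('scene',S(90,533)),('side',D(150,690))):
    X=onz(C[n],px,.045); c,s=np.cos(p[2]),np.sin(p[2]); d=X[:2]-p[:2]; print('pull local',c*d[0]+s*d[1],-s*d[0]+c*d[1])
print('spout px',[proj(C[n],sp) for n in C])
S=lambda x,y:(y/6+170,x/6+180); D=lambda x,y:(y/5+200,x/5+200)
for nm,z,a,b in (('end',.067,S(115,297),D(125,270)),('lugmid',.08,S(235,498),D(385,310)),('neck start',.067,S(180,415),D(268,298)),('rim',.085,S(238,490),D(385,303))):
    print(nm,onz(C['scene'],a,z),onz(C['side'],b,z))
E
```

```text
[0.58406606 0.33277504 1.03620049] 59.369914940597525
[[ 0.6 -0. ]
 [-0.5 -0.6]
 [ 2.2 -2.6]
 [-0.8  1.2]
 [ 0.1  0. ]
 [-0.7 -0.9]
 [-1.2  1.5]
 [ 3.6 -0.6]
 [-2.1  0.3]
 [-0.1  0.2]]
spout [0.55349646 0.28114656 0.235     ]
pull local -0.2539401515273888 0.010762678907333609
pull local -0.2587615006133833 -0.0074931865323587254
pull local -0.24386591098828336 -0.002121520249677017
pull local -0.2509696089389669 -0.0007970862311287991
spout px [array([[133.19365929, 329.98526123]]), array([[105.29914104, 258.27964444]])]
end [ 0.42906323 -0.30136113  0.067     ] [ 0.43061057 -0.30491861  0.067     ]
lugmid [ 0.60326506 -0.34252674  0.08      ] [ 0.60354341 -0.34619516  0.08      ]
neck start [ 0.52736127 -0.32613383  0.067     ] [ 0.52677499 -0.32799574  0.067     ]
rim [ 0.60263537 -0.33921353  0.085     ] [ 0.60343766 -0.3438634   0.085     ]
```

{"method": "step_arm", "body": {"commands": [[0.98,2.9,0,0,0,0.1612],[0.98,2.9,0,0,0,0.1612],[0.98,2.9,0,0,0,0.1612],[0.98,2.9,0,0,0,0.1612],[0.98,2.9,0,0,0,0.1612],[0.98,2.9,0,0,0,0.1612],[0.98,2.9,0,0,0,0.1612],[0.98,2.9,0,0,0,0.1612],[0.98,2.9,0,0,0,0.1612],[0.98,2.9,0,0,0,0.1612],[0.98,2.9,0,0,0,0.1612],[0.98,2.9,0,0,0,0.1612]], "hand": 0}}

```text
t: 2.55
tool_pos: [0.3161, -0.2702, 0.2316]
tool_rot: [-180.0, 0.0, 128.9]
contact_force: [0.5, 0.4, -0.2]
gripper_width: 0.0002
```

{"method": "step_arm", "body": {"commands": [[0.98,2.9,0,0,0,0.1612],[0.98,2.9,0,0,0,0.1612],[0.98,2.9,0,0,0,0.1612],[0.98,2.9,0,0,0,0.1612],[0.98,2.9,0,0,0,0.1612],[0.98,2.9,0,0,0,0.1612],[0.98,2.9,0,0,0,0.1612],[0.98,2.9,0,0,0,0.1612],[0.98,2.9,0,0,0,0.1612],[0.98,2.9,0,0,0,0.1612],[0.98,2.9,0,0,0,0.1612],[0.98,2.9,0,0,0,0.1612]]}}

```text
t: 4.05
tool_pos: [0.4338, 0.0778, 0.2316]
tool_rot: [-179.9, 0.0, -120.3]
contact_force: [0.5, 0.1, 0.2]
gripper_width: -0.0001
```

```bash
python3 - <<'E'
from h import *
s=readout.sense(); print(s['t'],s['q'].round(1),s['tool_pos'],s['tool_rot'])
save('w1.png',cams.get_image('wrist')); save('sd1.png',cams.get_image('side'),(60,200,180,320),5)
E
```

```text
4.05 [ 28.4   0.9 -43.5 117.2   0.7  62.1 134.2] [0.43377847 0.07778694 0.23157389] [-1.79941659e+02  6.05485577e-03 -1.20293139e+02]
```

View pics/w1.png

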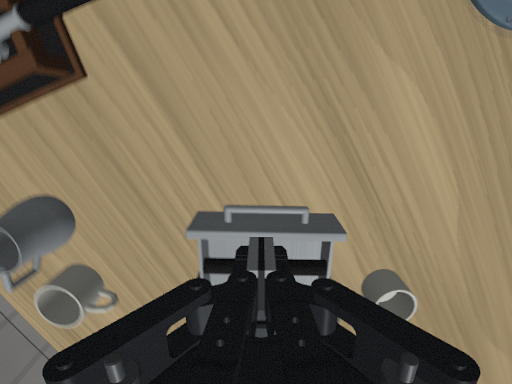

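View pics/sd1.png

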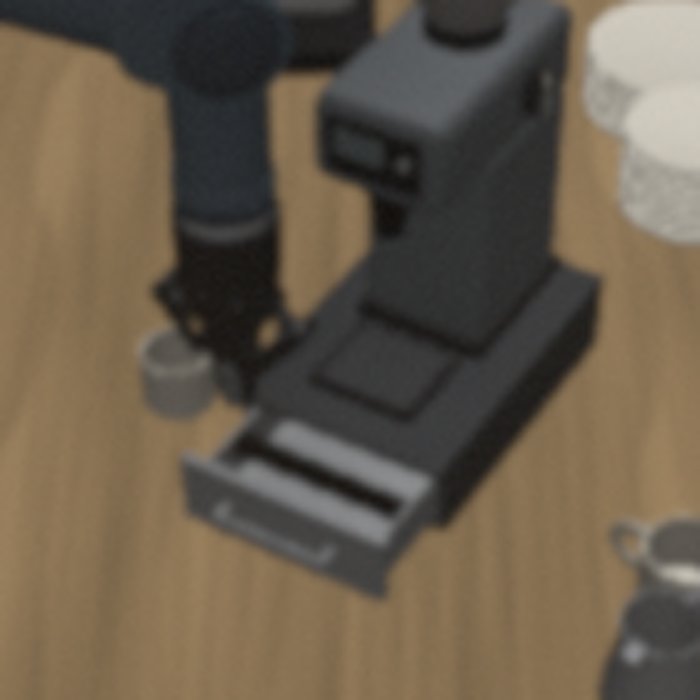

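```bash
python3 - <<'E'
from h import *
a=cv2.imread('pics/w1.png')[:,:,::-1]; save('w1c.png',a,(195,250,175,355),4)
E
```

```text
(no output)
```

View pics/w1c.png

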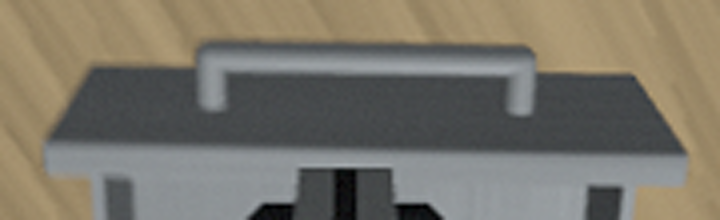

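```bash
python3 - <<'E'
from h import *
c=cams.calibration('wrist'); W=lambda x,y:(y/4+195,x/4+175)
for z,a,b in ((.045,(197,54),(537,60)),(.077,(47,143),(688,157)),(.009,(92,67),(634,75))):
    A=onz(c,W(*a),z);B=onz(c,W(*b),z); d=B-A; print(A,B,np.linalg.norm(d),np.degrees(np.arctan2(d[1],d[0]))-90,(A+B)/2)
p=[0.58406606,0.33277504,np.radians(59.4)]
E
```

```text
[0.49690264 0.09349446 0.045     ] [0.40350781 0.15023505 0.045     ] 0.1092798653436301 58.71986952992907 [0.45020522 0.12186475 0.045     ]
[0.54120042 0.08684075 0.077     ] [0.37735835 0.18760541 0.077     ] 0.19234796677828397 58.40802970041787 [0.45927938 0.13722308 0.077     ]
[0.54344007 0.08769721 0.009     ] [0.37679966 0.18825356 0.009     ] 0.1946294078423743 58.89182621623246 [0.46011987 0.13797538 0.009     ]
```

{"method": "step_arm", "body": {"commands": [[-0.1,0.06,-3.3,0,0,0],[-0.1,0.06,-3.4,0,0,0],[-0.1,0.06,-3.4,0,0,0],[-0.1,0.06,-3.4,0,0,0],[0,0,-3.4,0,0,0],[0,0,-3.1,0,0,0],[0,0,0,0,0,0]]}}

```text
t: 5.03
tool_pos: [0.427, 0.0781, 0.0295]
tool_rot: [179.7, -0.2, -120.7]
contact_force: [-0.4, -0.2, 0.3]
gripper_width: 0.0001
```

```bash
python3 - <<'E'
from h import *
s=readout.sense(); print(s['t'],s['q'].round(1),s['tool_pos'],s['contact_force'])
save('w2.png',cams.get_image('wrist'),(150,384,100,412),2)
E
```

```text
5.025 [ 19.2  21.9 -38.2 126.5  21.7  38.4 114.9] [0.42695439 0.07808164 0.02946165] [-0.36376713 -0.23803402  0.28884337]
```

View pics/w2.png

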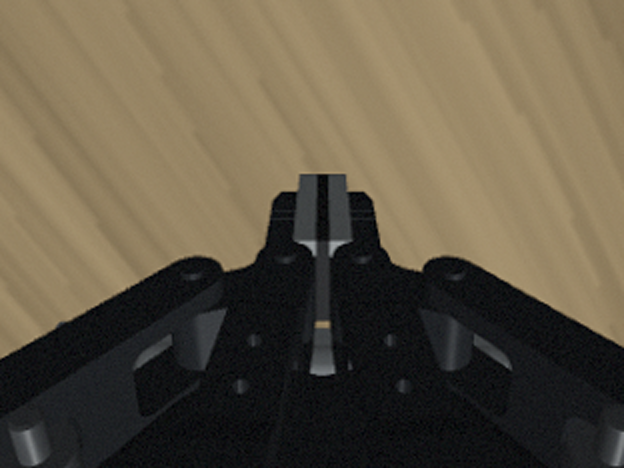

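{"method": "step_arm", "body": {"commands": [[0.41,0.69,0,0,0,0],[0.41,0.69,0,0,0,0],[0.41,0.69,0,0,0,0],[0.41,0.69,0,0,0,0],[0.41,0.69,0,0,0,0],[0.41,0.69,0,0,0,0],[0.41,0.69,0,0,0,0],[0.41,0.69,0,0,0,0],[0.41,0.69,0,0,0,0],[0.41,0.69,0,0,0,0],[0.41,0.69,0,0,0,0]]}}

```text
t: 6.45
tool_pos: [0.4747, 0.1555, 0.0311]
tool_rot: [180.0, -0.0, -120.6]
contact_force: [0.2, -4.0, -0.4]
gripper_width: 0.0
```

{"method": "step_arm", "body": {"commands": [[0.26,0.43,0,0,0,0],[0.26,0.43,0,0,0,0]]}}

```text
t: 6.7
tool_pos: [0.4797, 0.1642, 0.0312]
tool_rot: [180.0, -0.0, -120.6]
contact_force: [-0.6, -3.9, 0.7]
gripper_width: -0.0002
```

{"method": "step_arm", "body": {"commands": [[0.2,0.34,0,0,0,0],[0.2,0.34,0,0,0,0]]}}

```text
t: 6.95
tool_pos: [0.4837, 0.1707, 0.0312]
tool_rot: [-180.0, -0.0, -120.6]
contact_force: [0.1, -3.3, 1.1]
gripper_width: 0.0004
```

{"method": "step_arm", "body": {"commands": [[0.15,0.26,0,0,0,0],[0.15,0.26,0,0,0,0]]}}

```text
t: 7.2
tool_pos: [0.486, 0.1744, 0.0311]
tool_rot: [180.0, -0.2, -120.6]
contact_force: [-3.2, -7.4, 5.5]
gripper_width: 0.0
```

{"method": "step_arm", "body": {"commands": [[0.1,0.17,0,0,0,0],[0,0,0,0,0,0]]}}

```text
t: 7.45
tool_pos: [0.4859, 0.1744, 0.0309]
tool_rot: [179.9, -0.4, -120.7]
contact_force: [-4.2, -8.1, 5.3]
gripper_width: -0.0001
```

{"method": "step_arm", "body": {"commands": [[0.15,0.26,0,0,0,0],[0,0,0,0,0,0]]}}

```text
t: 7.7
tool_pos: [0.4858, 0.1745, 0.0304]
tool_rot: [179.9, -0.8, -120.7]
contact_force: [-5.6, -11.4, 8.8]
gripper_width: -0.0001
```

```bash
python3 - <<'E'
from h import *
save('sd2.png',cams.get_image('side'),(60,200,180,320),5)
save('sc2.png',cams.get_image('scene'),(65,205,265,395),5)
E
```

```text
(no output)
```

View pics/sd2.png

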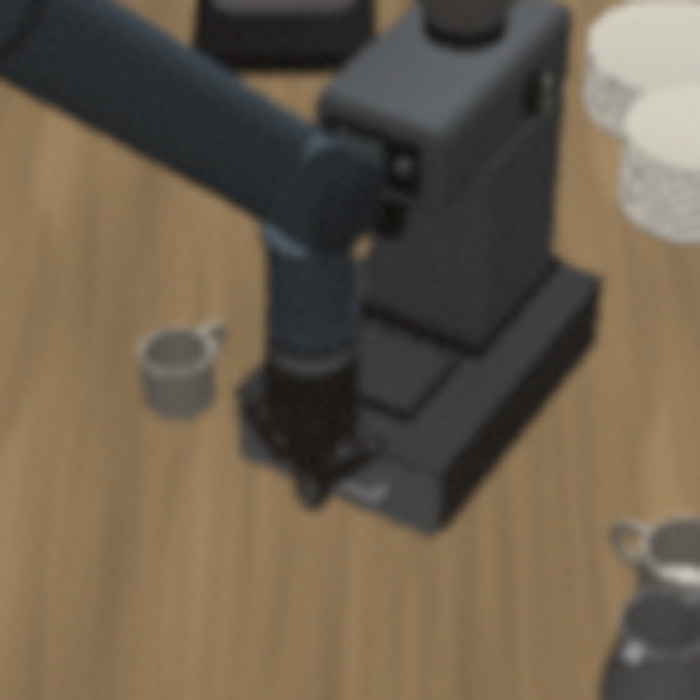

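View pics/sc2.png

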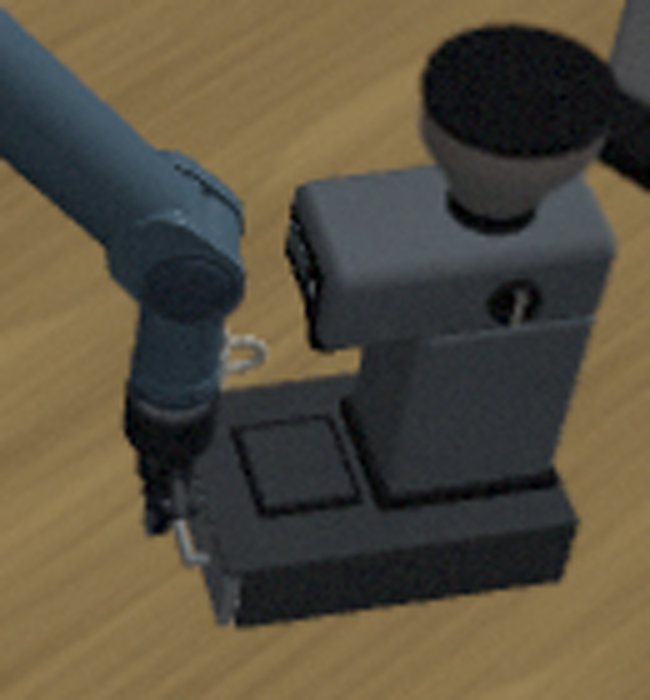

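{"method": "step_arm", "body": {"commands": [[-0.5,-0.85,0,0,0,0],[-0.8,-1.3,0,0,0,0],[-0.8,-1.3,0,0,0,0],[-0.8,-1.3,0.5,0,0,0],[-0.6,-1.0,3,0,0,0],[-0.5,-0.9,4,0,0,0],[-0.5,-0.9,4.5,0,0,0],[-0.5,-0.9,4.5,0,0,0],[-0.3,-0.5,3.5,0,0,0],[0,0,0,0,0,0]]}}

```text
t: 9.05
tool_pos: [0.4381, 0.0904, 0.2344]
tool_rot: [-179.6, 0.2, -120.7]
contact_force: [-0.4, 0.2, 0.5]
gripper_width: 0.0002
```

```bash
python3 - <<'E'
from h import *
import json
s=readout.sense(); print(s['t'],s['q'].round(1),s['tool_pos'])
c=cams.calibration('wrist'); json.dump({k:np.array(v).tolist() for k,v in c.items()},open('c3.json','w'))
a=cams.get_image('wrist'); save('w3.png',a); 
E
```

```text
9.05 [ 28.9   1.5 -45.8 116.4   1.4  62.2 131.8] [0.43813317 0.09035329 0.23436237]
```

View pics/w3.png

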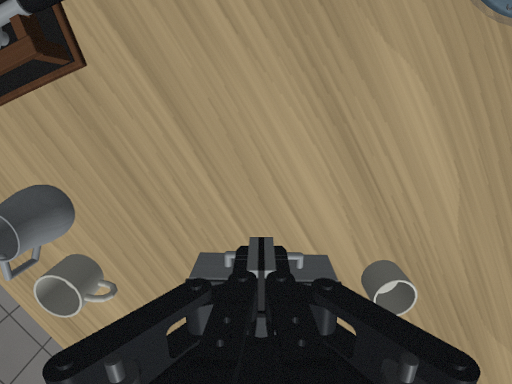

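```bash
python3 - <<'E'
from h import *
a=cv2.imread('pics/w3.png')[:,:,::-1]; save('w3c.png',a,(240,320,175,355),4)
E
```

```text
(no output)
```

View pics/w3c.png

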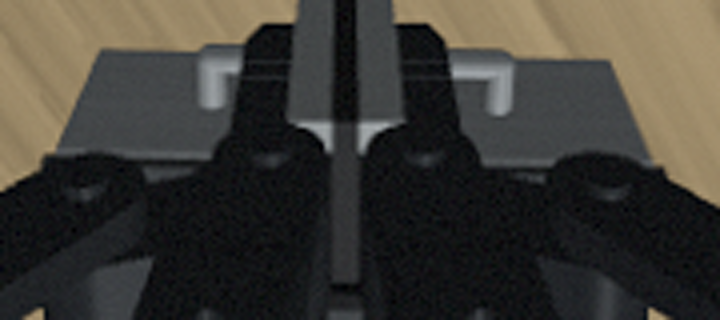

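```bash
python3 - <<'E'
from h import *
import json
c={k:np.array(v) for k,v in json.load(open('c3.json')).items()}; W=lambda x,y:(y/4+240,x/4+175)
for z,a,b in ((.045,(198,55),(514,60)),(.077,(50,158),(652,164)),(.009,(99,48),(608,60))):
    A=onz(c,W(*a),z);B=onz(c,W(*b),z); d=B-A; print(A,B,np.linalg.norm(d),np.degrees(np.arctan2(d[1],d[0]))-90,(A+B)/2)
E
```

```text
[0.53880828 0.15801931 0.045     ] [0.44634815 0.21474824 0.045     ] 0.10847601554047197 58.4687945719499 [0.49257821 0.18638377 0.045     ]
[0.58748985 0.15235304 0.077     ] [0.42097762 0.25289892 0.077     ] 0.19451426177624034 58.8749600153904 [0.50423374 0.20262598 0.077     ]
[0.5853172 0.1512694 0.009    ] [0.42082439 0.25418    0.009     ] 0.19403215602212687 57.96892953944041 [0.50307079 0.2027247  0.009     ]
```

{"method": "step_arm", "body": {"commands": [[0.44,-4.06,-0.3,0,0,-0.126],[0.44,-4.06,-0.3,0,0,-0.126],[0.44,-4.06,-0.3,0,0,-0.126],[0.44,-4.06,-0.3,0,0,-0.126],[0.44,-4.06,-0.3,0,0,-0.126],[0.44,-4.06,-0.3,0,0,-0.126],[0.44,-4.06,-0.3,0,0,-0.126],[0.44,-4.06,-0.3,0,0,-0.126],[0.44,-4.06,-0.3,0,0,-0.126],[0.44,-4.06,-0.3,0,0,-0.126],[0,0,0,0,0,0]], "hand": 0.8}}

```text
t: 10.48
tool_pos: [0.4777, -0.319, 0.1984]
tool_rot: [180.0, -0.2, 166.9]
contact_force: [-0.3, -0.1, 0.2]
gripper_width: 0.0683
```

```bash
python3 - <<'E'
from h import *
s=readout.sense(); print(s['t'],s['q'].round(1),s['tool_pos'],s['tool_rot'])
c=cams.calibration('wrist')
a=cams.get_image('wrist'); save('w4.png',a)
for t,z in (('double_handle',.067),('double_portafilter',.085)):
    for d in cams.place_of(t,'wrist')[:2]: print(t,d['score'],d['pixel'],onz(c,d['pixel'],z))
m=cams.cut_out('double_handle','wrist')
for d in m[:2]: print(d['score'],d['pixel'],d['pixels'].sum())
np.save('mask.npy',m[0]['pixels']) if m else 0
E
```

```text
10.475 [ 47.2  17.3 -20.7 103.    6.9  61.2 100.9] [ 0.4777213  -0.31897189  0.19838733] [179.99417055  -0.23265691 166.86211125]
double_handle 0.64 [187.9, 264.1] [ 0.47710148 -0.31584716  0.067     ]
double_portafilter 0.95 [300.4, 261.4] [ 0.59955836 -0.34736428  0.085     ]
0.92 [20.8, 187.4] 2761
0.76 [258.9, 264.7] 6204
```

View pics/w4.png

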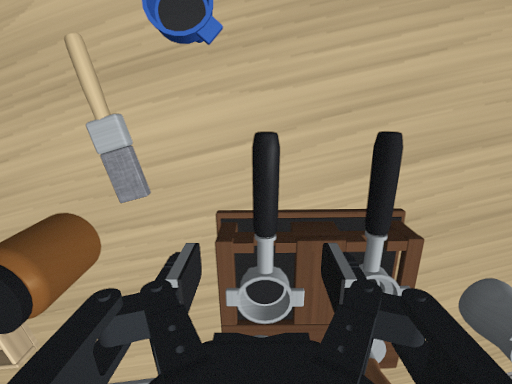

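The wrist view shows the wide straight basket at pixel (296,265), with its handle from row 133 to row 237. This is the double.

```bash
python3 - <<'E'
from h import *
c=cams.calibration('wrist')
E=onz(c,(134,266.5),.067);N=onz(c,(236,264.8),.067);B=onz(c,(296,265),.085); L=(onz(c,(297,232),.080)+onz(c,(297,299),.080))/2
print(E,N,B,L)
for P in (N,B,L): d=P-E; print(np.degrees(np.arctan2(d[1],d[0])),np.linalg.norm(d[:2]))
E
```

```text
[ 0.4267531  -0.29565328  0.067     ] [ 0.53441497 -0.3210373   0.067     ] [ 0.59894647 -0.33523155  0.085     ] [ 0.60438173 -0.33572799  0.08      ]
-13.266645907143221 0.11061385976962601
-12.944482603260743 0.17668331586170447
-12.713617291942656 0.18209313793568946
```

{"method": "step_arm", "body": {"commands": [[0.9,0.35,-1,0,0,0],[0.9,0.35,-2.5,0,0,0],[0,0,-3,0,0,0],[0,0,-3,0,0,0],[0,0,-3,0,0,0],[0,0,-2.7,0,0,0],[0,0,0,0,0,0]]}}

```text
t: 11.55
tool_pos: [0.4965, -0.3055, 0.0465]
tool_rot: [179.8, -0.3, 167.4]
contact_force: [-0.7, 0.3, -0.7]
gripper_width: 0.0684
```

```bash
python3 - <<'E'
from h import *
s=readout.sense(); print(s['t'],s['q'].round(1),s['tool_pos'],s['tool_rot'],s['contact_force'])
a=cams.get_image('wrist'); save('w5.png',a)
E
```

```text
11.55 [ 43.2  29.5 -18.9 107.1  12.8  45.9  94.9] [ 0.49649031 -0.3054887   0.04645863] [179.84386257  -0.32930729 167.36305909] [-0.70614248  0.32374604 -0.65994782]
```

View pics/w5.png

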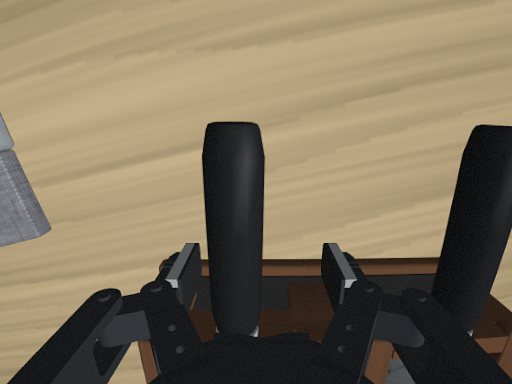

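{"method": "step_arm", "body": {"commands": [[-0.15,-0.65,0,0,0,0],[0,0,0,0,0,0],[0,0,0,0,0,0]]}}

```text
t: 11.98
tool_pos: [0.4972, -0.3155, 0.0503]
tool_rot: [-180.0, 0.1, 167.2]
contact_force: [-0.4, -0.3, -0.9]
gripper_width: 0.0689
```

```bash
python3 - <<'E'
from h import *
s=readout.sense(); print(s['t'],s['tool_pos'],s['tool_rot'],s['contact_force'])
a=cams.get_image('wrist'); save('w6.png',a)
E
```

```text
11.975 [ 0.49720493 -0.31554786  0.0502925 ] [-1.79959627e+02  9.80777851e-02  1.67184136e+02] [-0.37891204 -0.27309639 -0.87600015]
```

View pics/w6.png

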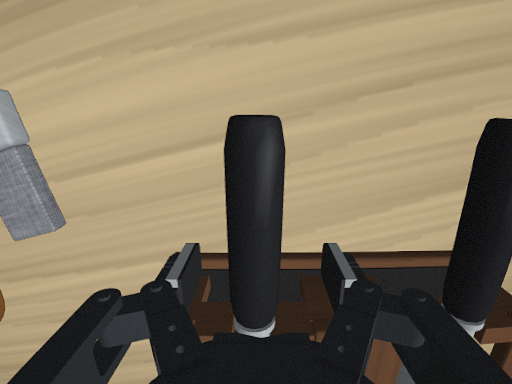

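{"method": "step_arm", "body": {"commands": [[0,-0.2,-0.35,0,0,0],[0,0,0,0,0,0]]}}

```text
t: 12.28
tool_pos: [0.4962, -0.3169, 0.0454]
tool_rot: [180.0, -0.0, 167.2]
contact_force: [0.1, -0.1, -0.1]
gripper_width: 0.0685
```

{"method": "step_arm", "body": {"commands": [[0,0,0,0,0,0],[0,0,0,0,0,0],[0,0,0,0,0,0],[0,0,0,0,0,0],[0,0,0,0,0,0]], "hand": 0, "squeeze": 100}}

```text
t: 12.9
tool_pos: [0.4967, -0.3173, 0.046]
tool_rot: [-180.0, 0.0, 167.2]
contact_force: [-1.1, -1.6, 1.6]
gripper_width: 0.0255
```

```bash
python3 - <<'E'
from h import *
s=readout.sense(); print(s['t'],s['tool_pos'],s['tool_rot'],s['contact_force'],s['gripper_width'])
a=cams.get_image('wrist'); save('w7.png',a)
E
```

```text
12.9 [ 0.49674927 -0.31726462  0.04604501] [-1.79969644e+02  1.97132745e-02  1.67213323e+02] [-1.10305274 -1.63518903  1.62818309] 0.025544157713930548
```

View pics/w7.png

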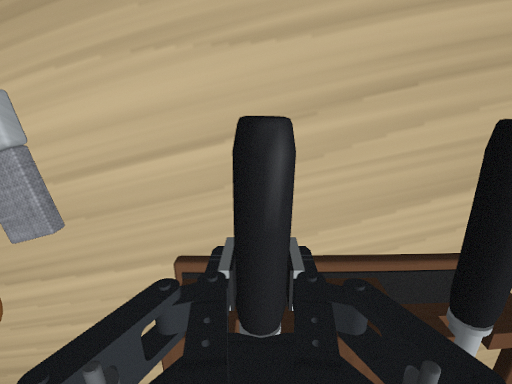

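{"method": "step_arm", "body": {"commands": [[0,0,0.5,0,0,0],[0,0,1,0,0,0],[0,0,1.2,0,0,0],[0,0,1.2,0,0,0],[0,0,1.5,0,0,0],[0,0,1.5,0,0,0],[0,0,1.5,0,0,0],[0,0,1,0,0,0],[0,0,0,0,0,0]], "squeeze": 120}}

```text
t: 14.08
tool_pos: [0.4975, -0.3173, 0.1411]
tool_rot: [-179.9, 0.1, 167.2]
contact_force: [0.0, -0.1, -4.1]
gripper_width: 0.0259
```

```bash
python3 - <<'E'
from h import *
s=readout.sense(); print(s['t'],s['tool_pos'],s['tool_rot'],s['contact_force'],s['moment'],s['gripper_width'])
save('w8.png',cams.get_image('wrist')); save('sc8.png',cams.get_image('scene'),(150,300,170,300),5); save('sd8.png',cams.get_image('side'),(180,310,180,340),5)
E
```

```text
14.075 [ 0.49750032 -0.31730873  0.14108842] [-1.79947392e+02  1.33912757e-01  1.67225187e+02] [ 0.03038622 -0.05277732 -4.13944993] [ 0.09496581  0.37323332 -0.00038192] 0.025876682293205458
```

View pics/w8.png

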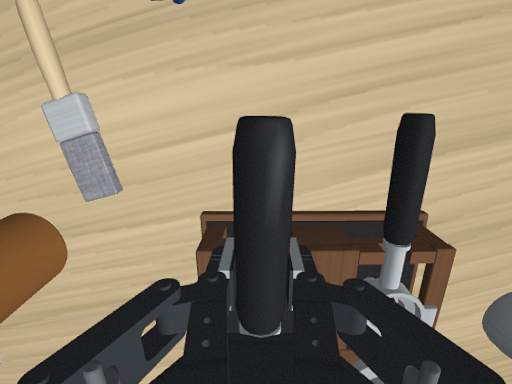

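View pics/sc8.png

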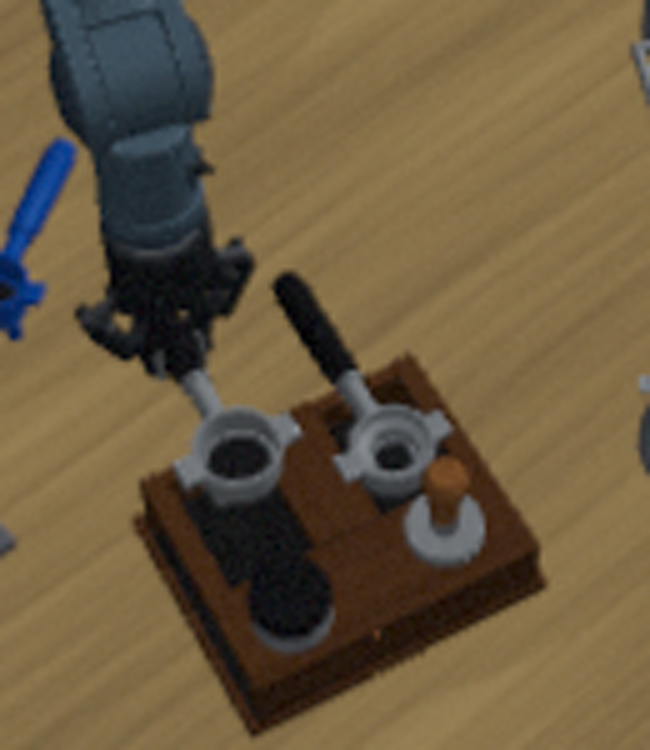

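View pics/sd8.png

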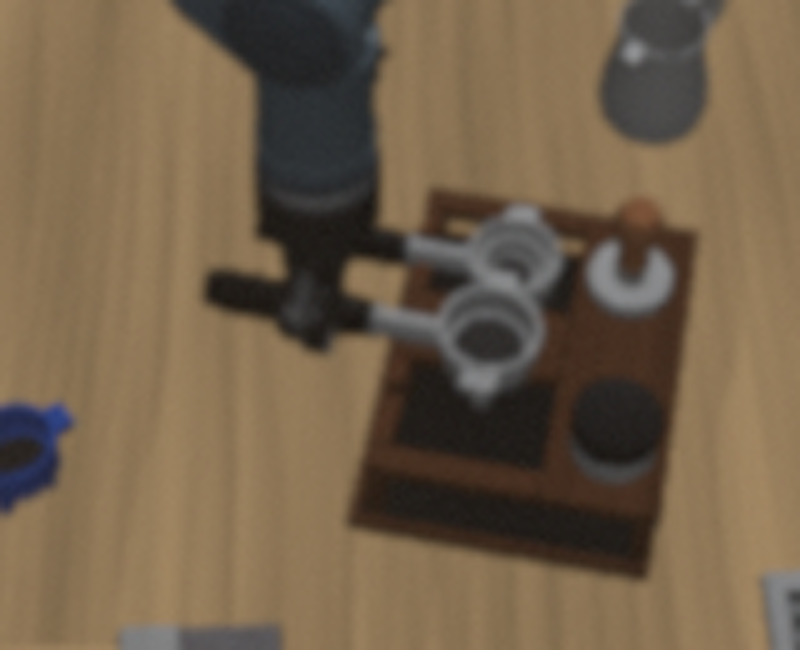

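```bash
python3 - <<'E'
from h import *
C={n:cams.calibration(n) for n in ('scene','side')}
s=readout.sense(); tp=s['tool_pos']
a=(447/5+150,239/5+170); b=(326/5+180,492/5+180)
X,e=tri([(C['scene'],a),(C['side'],b)]); print(X,e)
th=np.radians(167.2-180); u=np.array([np.cos(th),np.sin(th)]); v=np.array([-u[1],u[0]])
P=[onz(C['scene'],a,tp[2]+.039),onz(C['side'],b,tp[2]+.039),X]
for n in C:
    d=cams.place_of('double_portafilter',n)
    for k in d[:2]: P.append(onz(C[n],k['pixel'],tp[2]+.039)); print(n,k['score'],k['pixel'])
for p in P: d=(p-tp)[:2]; print(p.round(4),'along',round(d@u,4),'lat',round(d@v,4))
E
```

```text
[ 0.60399443 -0.34123769  0.17358034] [np.float64(0.00021536381973042752), np.float64(0.00021536381973032024)]
scene 0.97 [237.7, 217.8]
scene 0.65 [205.9, 164.8]
side 0.79 [248.0, 280.8]
side 0.69 [270.0, 182.2]
[ 0.6062 -0.3425  0.178 ] along 0.1132 lat -0.0009
[ 0.6037 -0.3444  0.178 ] along 0.1112 lat -0.0033
[ 0.604  -0.3412  0.1736] along 0.1108 lat -0.0002
[ 0.6008 -0.3381  0.178 ] along 0.107 lat 0.0022
[ 0.3632 -0.3955  0.178 ] along -0.112 lat -0.1064
[ 0.6106 -0.3548  0.178 ] along 0.1202 lat -0.0119
[ 0.3124 -0.429   0.178 ] along -0.1542 lat -0.1503
```

{"method": "step_arm", "body": {"commands": [[0,0,1.75,0,0,0],[-0.2,0.8,1.75,0,0,0.03],[-0.42,2.0,0,0,0,0.07],[-0.42,2.68,0,0,0,0.0833],[-0.42,2.68,0,0,0,0.0833],[-0.42,2.68,0,0,0,0.0833],[-0.42,2.68,0,0,0,0.0833],[-0.42,2.68,0,0,0,0.0833],[-0.42,2.68,0,0,0,0.0833],[-0.42,2.68,0,0,0,0.0833],[-0.42,2.68,0,0,0,0.0833],[-0.42,2.68,0,0,0,0.0833]]}}

```text
t: 15.82
tool_pos: [0.4524, -0.0459, 0.1749]
tool_rot: [-180.0, 0.0, -143.8]
contact_force: [0.1, 0.8, -4.2]
gripper_width: 0.0256
```

{"method": "step_arm", "body": {"commands": [[-0.42,2.68,0,0,0,0.0833],[-0.42,2.68,0,0,0,0.0833],[-0.42,2.68,0,0,0,0.0833],[-0.3,2.68,0,0,0,0.0833],[-0.3,2.2,0,0,0,0.067],[0,0,0,0,0,0],[0,0,0,0,0,0]]}}

```text
t: 16.7
tool_pos: [0.4342, 0.081, 0.1747]
tool_rot: [-180.0, -0.0, -121.2]
contact_force: [0.2, -0.2, -4.4]
gripper_width: 0.0258
```

```bash
python3 - <<'E'
from h import *
s=readout.sense(); print(s['t'],s['q'].round(1),s['tool_pos'],s['tool_rot'],s['contact_force'],s['gripper_width'])
save('w9.png',cams.get_image('wrist')); save('sc9.png',cams.get_image('scene'),(65,205,255,395),5); save('sd9.png',cams.get_image('side'),(60,200,180,320),5)
E
```

```text
16.7 [ 29.3   6.6 -46.7 120.4   5.9  55.3 128.2] [0.4342222  0.08096231 0.17465837] [-1.79987981e+02 -3.80018486e-02 -1.21178734e+02] [ 0.246231   -0.15848281 -4.36588123] 0.025846043787450142
```

View pics/w9.png

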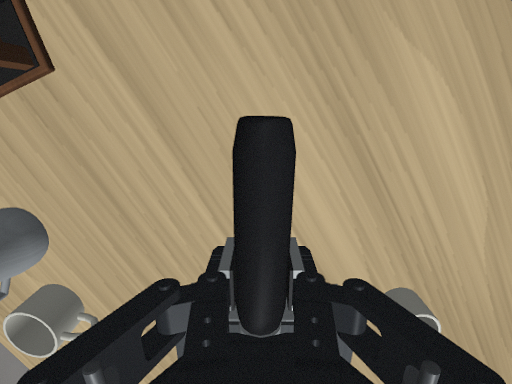

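View pics/sc9.png

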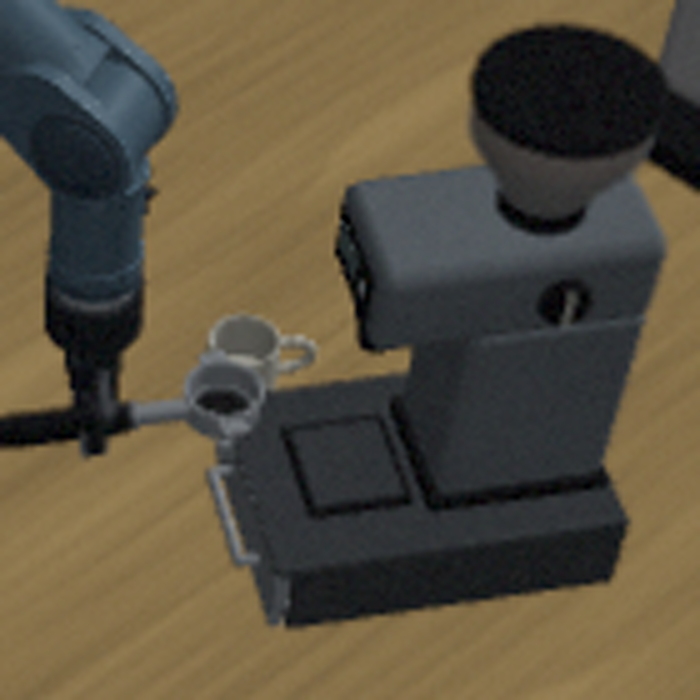

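View pics/sd9.png

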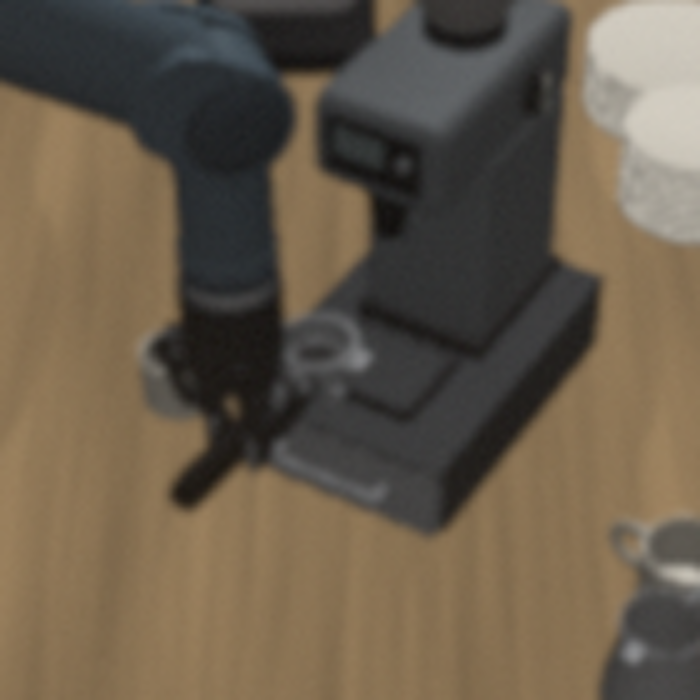

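```bash
python3 - <<'E'
from h import *
C={n:cams.calibration(n) for n in ('scene','side')}
s=readout.sense(); tp=s['tool_pos']; th=np.radians(s['tool_rot'][2]+180); u=np.array([np.cos(th),np.sin(th),0])
b=tp+.1115*u+[0,0,.039]
pc=proj(C['scene'],b)[0]; pd=proj(C['side'],b)[0]
print('bowl pred',b,'scene crop',(pc[1]-255)*5,(pc[0]-65)*5,'side crop',(pd[1]-180)*5,(pd[0]-60)*5)
print(onz(C['side'],(105.6,258.2),.235))
def enh(i): return np.clip((i.astype(float)-10)*2.6,0,255).astype(np.uint8)
A=enh(np.mean([cams.get_image('scene') for _ in range(4)],0)); save('z1.png',A,(100,165,290,350),10)
A=enh(np.mean([cams.get_image('side') for _ in range(4)],0)); save('z2.png',A,(70,145,225,300),8)
E
```

```text
bowl pred [0.49214571 0.17568708 0.21363024] scene crop 224.124986525741 383.6491616952129 side crop 314.68224312829375 333.4998611815053
[0.55313734 0.27919994 0.235     ]
```

View pics/z1.png

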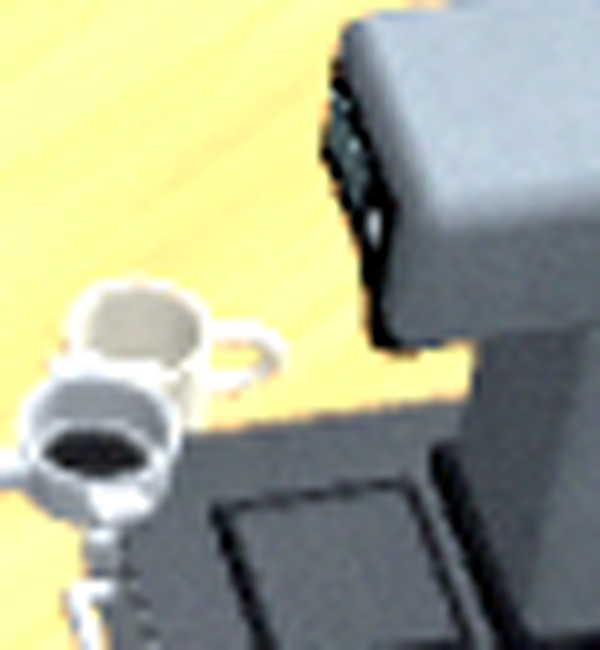

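View pics/z2.png

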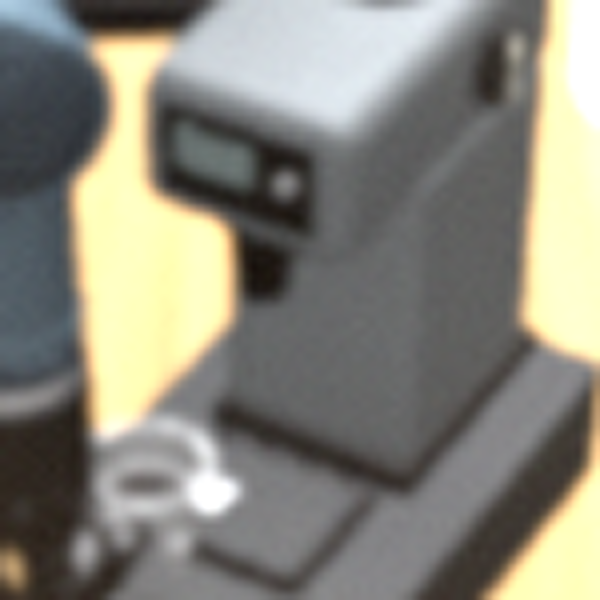

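```bash
python3 - <<'E'
from h import *
C={n:cams.calibration(n) for n in ('scene','side')}
S=lambda x,y:(y/6+170,x/6+180); D=lambda x,y:(y/5+200,x/5+200)
print('in stand',tri([(C['scene'],S(238,490)),(C['side'],D(385,303))]))
print('in stand single',tri([(C['scene'],S(411,405)),(C['side'],D(416,155))]))
print('now',tri([(C['scene'],(143,300.3)),(C['side'],(128.1,244.4))]))
# handle outline shift between w7 and w8,w9
g=[cv2.imread(f'pics/w{i}.png',0).astype(np.float32) for i in (7,8,9)]
for nm,(r0,r1,c0,c1) in {'end':(105,135,225,305),'mid':(140,230,225,305)}.items():
    for i in (1,2):
        p=[(x[r0:r1,c0:c1]<60).astype(np.float32) for x in g]; 
        print(nm,i,cv2.phaseCorrelate(p[0],p[i]))
for x in g:
    m=x<70; print('end row', [int(np.argmax(m[60:,c]))+60 for c in (245,255,265,275,285)], 'w@150',m[150,220:310].sum(),'w@200',m[200,220:310].sum())
E
```

```text
in stand (array([ 0.60285582, -0.3404544 ,  0.08291798]), [np.float64(0.0020186651658026604), np.float64(0.002018665165802798)])
in stand single (array([ 0.62983708, -0.22336273,  0.08536623]), [np.float64(0.0023759871934044916), np.float64(0.002375987193404652)])
now (array([0.49718217, 0.17334119, 0.21003924]), [np.float64(0.0013106808186114625), np.float64(0.00131068081861139)])
end 1 ((0.15503515659888478, -0.12264076655514522), 0.8700164357821146)
end 2 ((-0.05474319668822858, -0.06392109503207877), 0.9763208675384522)
mid 1 ((-0.6939636848899582, -0.0218781103845771), 0.06224950287077162)
mid 2 ((0.21907977657723876, 0.1477069883098565), 0.5998918559816149)
end row [116, 116, 116, 117, 117] w@150 63 w@200 59
end row [116, 116, 116, 116, 117] w@150 58 w@200 59
end row [116, 116, 116, 117, 117] w@150 63 w@200 59
```

{"method": "step_arm", "body": {"commands": [[0.4,0.7,0,0,0,0],[0.7,1.18,0,0,0,0],[0.7,1.18,0,0,0,0],[0.7,1.18,0,0,0,0],[0.7,1.18,0,0,0,0],[0.7,1.18,0,0,0,0],[0.7,1.18,0,0,0,0],[0.6,1.0,0.1,0,0,0],[0.5,0.9,0,0,0,0],[0.5,0.85,0,0,0,0],[0,0,0,0,0,0],[0,0,0,0,0,0]]}}

```text
t: 18.75
tool_pos: [0.4959, 0.1864, 0.1756]
tool_rot: [180.0, -0.1, -121.2]
contact_force: [1.0, 0.4, -4.5]
gripper_width: 0.0258
```

```bash
python3 - <<'E'
from h import *
C={n:cams.calibration(n) for n in ('scene','side')}
s=readout.sense(); tp=s['tool_pos'];print(s['t'],tp,s['tool_rot'],s['contact_force'],s['gripper_width'])
th=np.radians(s['tool_rot'][2]+180); u=np.array([np.cos(th),np.sin(th),0])
b=tp+.1115*u+[0,0,.039]; print('bowl',b)
pc=proj(C['scene'],b)[0]; pd=proj(C['side'],b)[0]; print('z3 crop',(pc[1]-280)*8,(pc[0]-100)*8,'z4 crop',(pd[1]-215)*8,(pd[0]-70)*8)
def enh(i): return np.clip((i.astype(float)-10)*2.6,0,255).astype(np.uint8)
A=enh(np.mean([cams.get_image('scene') for _ in range(4)],0)); save('z3.png',A,(100,170,280,370),8)
A=enh(np.mean([cams.get_image('side') for _ in range(4)],0)); save('z4.png',A,(70,145,215,300),8)
E
```

```text
18.75 [0.49585729 0.18639496 0.17558909] [ 1.79993993e+02 -5.40014393e-02 -1.21174954e+02] [ 0.95382618  0.36119011 -4.4806184 ] 0.025836134795100545
bowl [0.5535756  0.28179332 0.21458909]
z3 crop 395.86832632628375 293.9076331330018 z4 crop 346.0402900856261 313.8676367911811
```

View pics/z3.png

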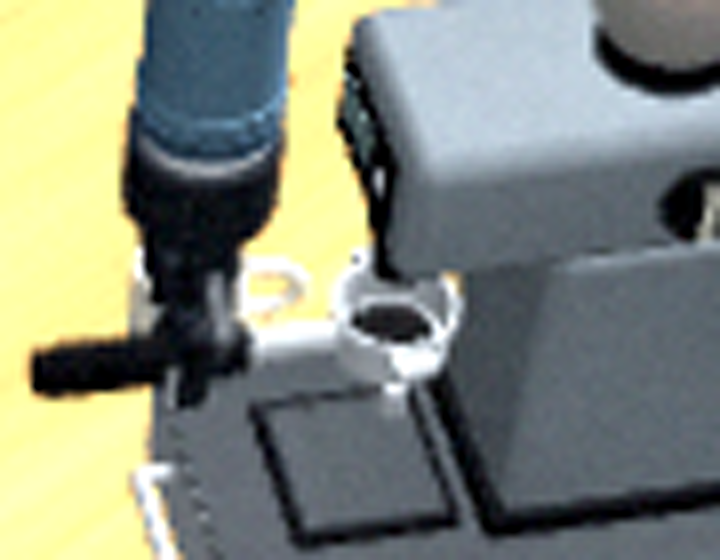

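View pics/z4.png

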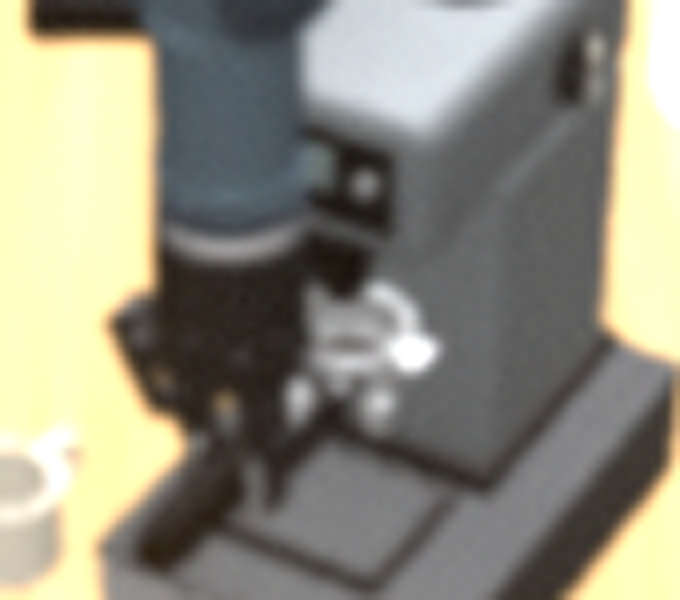

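```bash
python3 - <<'E'
from h import *
C={n:cams.calibration(n) for n in ('scene','side')}
s=readout.sense(); tp=s['tool_pos']; th=np.radians(s['tool_rot'][2]+180); u=np.array([np.cos(th),np.sin(th),0]); v=np.array([-u[1],u[0],0])
b=tp+.1115*u+[0,0,.039]
def show(nm,X):
    a=proj(C['scene'],X)[0]; d=proj(C['side'],X)[0]
    print(nm,'z1',((a[1]-290)*10).round(),((a[0]-100)*10).round(),'z3',((a[1]-280)*8).round(),((a[0]-100)*8).round(),'z2',((d[1]-225)*8).round(),((d[0]-70)*8).round(),'z4',((d[1]-215)*8).round(),((d[0]-70)*8).round())
show('floor',b-[0,0,.024]); show('lugR',b-.045*v-[0,0,.005])
for sgn in (1,-1): show('rim v%d'%sgn,b+sgn*.0325*v); show('rim u%d'%sgn,b+sgn*.0325*u)
sp=np.array([b[0],b[1],.235]); show('spout if bowl-centred',sp)
g=lambda x,y,z: np.r_[(sp+ (x+.06)*u + y*v)[:2],z]
for nm,L in {'head FR low':(-.085,-.06,.28),'head FL low':(-.085,.06,.28),'col FR low':(-.005,-.058,.085),'base FR top':(-.15,-.1,.085),'base FL top':(-.15,.1,.085),'base BR top':(.15,-.1,.085),'base FR bot':(-.15,-.1,0)}.items(): show(nm,g(*L))
E
```

```text
floor z1 388.0 409.0 z3 391.0 327.0 z2 266.0 351.0 z4 346.0 351.0
lugR z1 426.0 457.0 z3 421.0 365.0 z2 344.0 350.0 z4 424.0 350.0
rim v1 z1 373.0 310.0 z3 378.0 248.0 z2 211.0 293.0 z4 291.0 293.0
rim u1 z1 474.0 355.0 z3 459.0 284.0 z2 298.0 279.0 z4 378.0 279.0
rim v-1 z1 419.0 425.0 z3 415.0 340.0 z2 323.0 334.0 z4 403.0 334.0
rim u-1 z1 317.0 379.0 z3 334.0 303.0 z2 234.0 348.0 z4 314.0 348.0
spout if bowl-centred z1 402.0 331.0 z3 401.0 265.0 z2 267.0 281.0 z4 347.0 281.0
head FR low z1 397.0 368.0 z3 398.0 294.0 z2 350.0 273.0 z4 430.0 273.0
head FL low z1 312.0 153.0 z3 330.0 122.0 z2 137.0 197.0 z4 217.0 197.0
col FR low z1 525.0 666.0 z3 500.0 533.0 z2 409.0 484.0 z4 489.0 484.0
base FR top z1 213.0 795.0 z3 250.0 636.0 z2 346.0 675.0 z4 426.0 675.0
base FL top z1 93.0 443.0 z3 155.0 355.0 z2 15.0 540.0 z4 95.0 540.0
base BR top z1 917.0 686.0 z3 814.0 549.0 z2 606.0 353.0 z4 686.0 353.0
base FR bot z1 195.0 922.0 z3 236.0 737.0 z2 342.0 790.0 z4 422.0 790.0
```

{"method": "step_arm", "body": {"commands": [[-0.1,0.08,0.03,0,0,0],[0,0,0,0,0,0],[0,0,0,0,0,0],[0,0,0,0,0,0]]}}

```text
t: 19.65
tool_pos: [0.4951, 0.1876, 0.1761]
tool_rot: [-180.0, -0.0, -121.2]
contact_force: [0.3, -0.8, -4.5]
gripper_width: 0.0256
```

```bash
python3 - <<'E'
from h import *
C={n:cams.calibration(n) for n in ('scene','side')}
s=readout.sense(); tp=s['tool_pos'];print(s['t'],tp,s['tool_rot'],s['contact_force'],s['qvel'].round(2),s['gripper_width'])
th=np.radians(s['tool_rot'][2]+180); u=np.array([np.cos(th),np.sin(th),0])
b=tp+.1115*u+[0,0,.039]; print('bowl',b)
for n,k,(r0,c0) in (('scene',8,(100,260)),('side',8,(80,210))):
    for nm,d in (('end',.185),('neckstart',.075)):
        for dz in (-.018,): p=proj(C[n],b-d*u+[0,0,dz])[0]; print(n,nm,((p[1]-c0)*k).round(),((p[0]-r0)*k).round())
def enh(i): return np.clip((i.astype(float)-10)*2.6,0,255).astype(np.uint8)
save('z5.png',enh(cams.get_image('scene')),(100,170,260,345),8); save('z6.png',enh(cams.get_image('side')),(80,155,210,300),8); save('w10.png',cams.get_image('wrist')); save('sc10.png',cams.get_image('scene'))
E
```

```text
19.65 [0.49510542 0.18763442 0.17607145] [-1.79998430e+02 -2.00312363e-03 -1.21160477e+02] [ 0.27266197 -0.82548882 -4.48935708] [-0.01  0.09  0.01 -0.05  0.08 -0.03 -0.01] 0.025618421496324977
bowl [0.55279963 0.28304736 0.21507145]
scene end 194.0 369.0
scene neckstart 408.0 338.0
side end 190.0 471.0
side neckstart 309.0 342.0
```

View pics/z5.png

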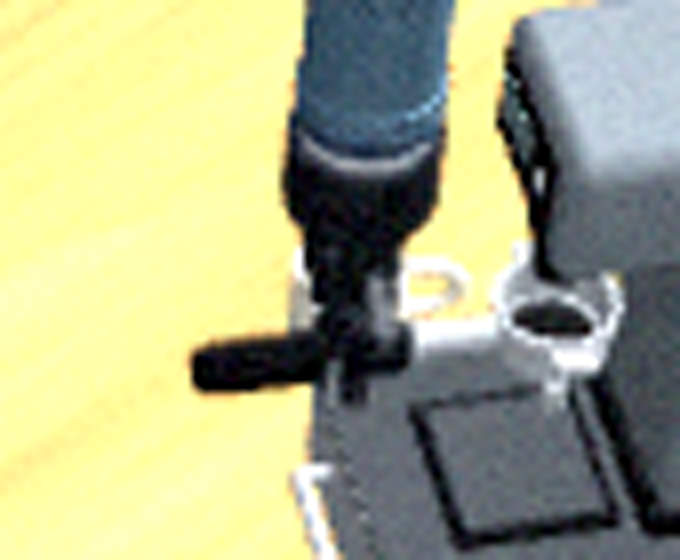

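View pics/z6.png

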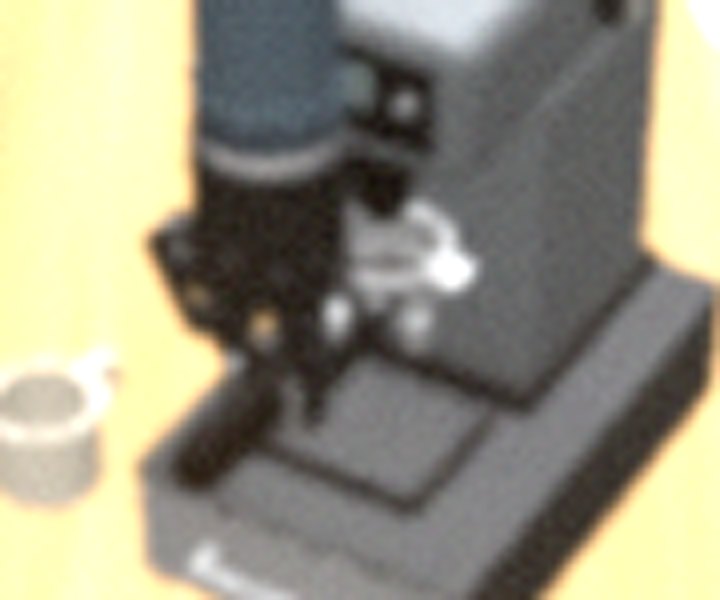

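View pics/sc10.png

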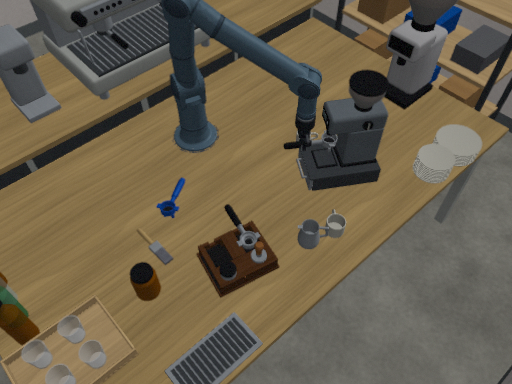

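```bash
python3 -c "
from workcell import order; print(order.hand_in())"
```

```text
the job is handed in; nothing more can be done
None
```

I pushed the knock drawer shut, then lifted the double portafilter out of the stand and handed in with it held under the grinder's spout. That took about 20 s of the 53 s allowed.

- **Drawer:** I pushed it against its stop. Two further push commands moved the tool by less than 0.5 mm while the force rose to about 15 N. The pictures afterwards show it shut.
- **Portafilter:** I chose the one with the wide straight basket. I left alone the stepped single beside it and the blue look-alike on the counter. I gripped it at 120 N; the handle did not shift in the jaws from the grip until just before I moved in under the spout.
- **Final pose:** The rim is at about 0.215 m, which leaves about 20 mm to the outlet. The handle is within about 1° of straight out, and the tool is level to 0.1°. The bowl axis is at (0.553, 0.283); my estimate of the spout is (0.553–0.555, 0.281–0.283).
- **Contact and picture checks:** The measured force is only about 4.5 N of weight, so nothing else is touching. The handle's position in the scene picture matches the prediction to within 1 pixel. The single portafilter and the rest of the counter look undisturbed.

**Checks that disagreed:**
- The spout position came out 3–6 mm apart across different sightings.
- One triangulation put the rim about 4 mm lower than the arm's own position does.
- The network's side-camera reading of the portafilter was about 1 cm off. I set it aside in favour of the edges I measured in the pictures.

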